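Load the AA cell in the battery tester and hold its test paddle level

ROBOT

A 6-joint arm with a two-finger parallel gripper is mounted at the origin on the work surface. World frame = base frame: x ahead of the robot, y to its left, z up, the work surface at z = 0. Lengths are in mm, angles in rad, forces in N, time in s.
With the tool pointing down it reaches from about 350 to 975 mm from the base axis. Payload 7.1 kg.
Tool frame: the origin (TCP) lies between the finger pads; the fingertips stand 19 mm ahead of it and the grasp point (between the pads) is the TCP; z points along the fingers, y is the line along which they close (so a half turn about z gives the same grasp; the last joint's range is limited). The gripper opens to 88 mm and grips with 3 to 60 N. Pads are 20 mm wide; open, the fingers measure 115 mm over their backs; the gripper's body (75 mm by 178 mm) begins 61 mm behind the grasp point.
Start: joints at [-1.361, 0.423, 1.63, -0, 1.089, -0.019], TCP at [141.775, -608.691, 241.675] pointing down, gripper open.
Joint ranges: [-3, 3], [-0.9, 2.11], [0.09, 2.58], [-1.31, 4.45], [0.11, 2.69], [-2.54, 2.54]. Speed limits (rad/s): [2.39, 2.39, 3.01, 3.14, 3.14, 3.14].

INTERFACE

Orientations are given as a rotation vector (axis times angle).
In Python, from workcell import ctrl gives the robot as it stands.
- The arm moves only by the tool arm_command, never from a script. Its argument "series" is a list of rows, each an object with "linear": the shift along the tool's x, y, z in m, a list of three; "turn": the turn about the tool's z in rad. A call has 1 to 10 rows; each row shifts and turns the commanded pose from where the row before left it, along the tool's axes as they then stand; what a row does not reach is not made up. A row lasts 1/10 s, in which the tool goes at most 50 mm and 8.59 degrees, less where a joint would pass 70% of its speed; a pose out of reach is approached as far as the arm can. A call with a gripper value outside its range is refused whole. "jaw" is the opening, from -1 (shut) to 1 (fully open), set as the call begins (left out, the last holds). The fingers move at their own pace and stop on an object; the grip force is fixed at half the most. Time passes only in rows, so rows that do not move let the fingers close. It gives the time, the measured TCP pose, the force, the opening and the grip force at its end, in the units of the state.
- ctrl.get_obs(): the state, without advancing time (a new reading comes with each control period).
- ctrl.get_image(name): name is "side" or "top" or "wrist"; returns a dict with "frame" (480x640x3 uint8, blue, green, red), "fx", "fy", "cx", "cy" (pixels), "k1" (the pictures are not rectified: a ray, as slopes to the right and down, at radius r is drawn at 1 + k1 r^2 times it, then the intrinsics apply), "rvec" (rotation vector, rad) and "tvec" (3), from world to camera coordinates, as OpenCV has them. Camera axes: x right, y down, z forward; pixel columns grow to the right and rows downward; lengths in mm; the calibration is good to about 2 mm. A picture is of the moment at which its call begins. There is no depth.
- ctrl.close_job(): hands the job in; it is judged then, once.
The state is a dict: "t": time; "qpos": joint angles; "qvel": joint speeds; "joint_torque": joint torques, N m; "ee_pos": TCP position; "orientation": TCP orientation; "ft_force": force on the tool from outside, world axes, zero at the start; "moment": the same for the moment, N m; "width": finger opening in mm; "grasp_force": force on a finger pad.
Only numpy, scipy, OpenCV 4.12 (cv2) and the standard library are available. Lean on these libraries where they do the work, as an engineer would, in place of code of your own. Each camera call takes 0.05 s, during which the arm holds its last target. There are 200 camera calls.

TASK

Test the AA battery: from the three look-alike cells on the grey rack take the AA (the middle size, the one that fits the tester's cradle) and lay it in the cradle of the blue tester, its orange end at the orange terminal, and let it go. Then press the tester's purple sprung paddle down until it is level and keep it there, never down near its stop: the program finishes while the fingers are still holding the paddle level. Leave the other two cells and everything else on the desk where they are.

Things in the scene. Friction and masses are not known exactly. Their poses are not given: they have to be found in the camera images.
- rack: Grey rack fixed to the desk, 56 x 208 x 28 mm (x, y, z); origin at the centre of its underside. The three cells lie along its x axis, side by side 62 mm apart along its y, in any order. Each lies in two V-shaped rests (4 mm thick, centred 19.5 mm either side of its middle, tops 28 mm above the desk); between them the middle 35 mm of the cell is free, with nothing beneath down to the desk.
- cell_aa: The AA cell: cylinder 14.5 mm across, 50.5 mm long, about 24 g, white with the last third orange at its plus end. Origin at its centre (on the axis), 26 mm above the desk at the start; its own x axis runs along the cell to the orange plus end.
- cell_aa_plus (a point): Centre of the AA cell's orange plus end face, 25 mm from the cell's centre along its x axis.
- cell_aaa: A smaller look-alike cell (10.5 mm across, 44.5 mm long, same colours); origin at its centre, x axis to its orange end. Wrong size: leave it.
- cell_big: A bigger look-alike cell (18.5 mm across, 65 mm long, same colours); origin at its centre, x axis to its orange end. Wrong size: leave it.
- tester: Blue battery tester fixed to the desk: box 140 x 160 x 30 mm (x, y, z), origin at the centre of its underside. On top: the cradle at y = +50 mm, along x; the sprung paddle at y = -50 mm, reaching towards -x. Grey hinge posts 71 mm high; a side plate as tall, with a green line at the level height, stands 24 mm from the paddle's centre line on the -y side, 39 mm or more from the pad's centre.
- cradle (a point): Where the AA cell's centre lies when seated: 52 mm above the desk, 22 mm above the box's top. x axis along the cradle to the orange terminal, z up. Two V-shaped rests (centred 19.5 mm either side along x, tops 54 mm up) centre the cell sideways; two end terminals, tops 64 mm up, lean outward: 54 mm apart at the cell's underside, 65 mm at their tops. The middle 35 mm is free for fingers.
- paddle (a joint): Angle of the sprung paddle: 0 at rest, sloping 0.4 rad (23 degrees) up from the hinge; grows as it is pressed down; 0.4 is level; 0.7 is the stop. The spring pushes back with about 2 N at rest, 6 N at level and 8 N at 0.6 (at the pad's centre), and returns the paddle when let go.
- paddle_pad (a point): Centre of the upper face of the purple square pad (36 x 36 x 8 mm) at the paddle's end, where to press from above: 80 mm from the hinge, about 97 mm above the desk at rest, 66 mm when level. It moves with the paddle.
- paddle_hinge (a point): The paddle's hinge axis (along the tester's y), 62 mm above the desk. Axes as the tester's: x points from the pad's side towards the tester's back.
- mouse: White computer mouse, about 80 x 64 x 32 mm, loose; leave it.
- mug: White mug, 80 mm across, 90 mm tall, loose; leave it.
- jar_red: Small red jar, 44 mm across, 50 mm tall, loose; leave it.
- jar_white: Small white jar, 44 mm across, 50 mm tall, loose; leave it.
- plant: Small plant in a white pot, 72 mm across, about 125 mm tall with its leaves, loose; leave it.
Not all that is in view belongs to the job. Several things have the shape of the tester; the one meant has the colours described above.

How it is judged:
By the outcome, as a careful person would: the job done as asked, in the order asked, and still so for the second after the job is handed in, while the arm keeps its last pose, push and grip.
It also fails if it takes over 54 s, if anything falls off the work surface, if the arm or the gripper's body presses on something with over 40 N, if the wrist force passes 120 N, or if a joint passes its speed limit or range.

## Working session

There is one attempt and no reset: what is moved stays moved. The work goes in short steps, Python scripts to look and compute and a tool call to move; the robot and the scene stay as the last step left them, time stands still between calls to the robot, and variables do not carry over. Pictures are saved under pics/ and viewed, at most 10 in all, crops included, and the job is handed in when it is done.

Besides the shell and the picture viewer there is one more tool, called after ">>>" by a JSON object that holds its "api" and its "payload". arm_command: Moves the arm, as the interface text tells. Its arguments: {"type":"object","properties":{"series":{"type":"array"},"jaw":{"type":"number"}},"required":["series"]}

```bash
mkdir -p pics; cat > h.py <<'E'
import numpy as np, cv2
from workcell import ctrl
def snap(n,f):
    d=ctrl.get_image(n); cv2.imwrite('pics/'+f+'.png',d['frame']); 
    np.save('pics/'+f+'.npy',{k:v for k,v in d.items() if k!='frame'},allow_pickle=True); return d
def load(f): return np.load('pics/'+f+'.npy',allow_pickle=True).item()
def px2w(d,uv,z):
    uv=np.array(uv,float).reshape(-1,2); R=cv2.Rodrigues(np.array(d['rvec'],float))[0]; t=np.array(d['tvec'],float).ravel()
    K=np.array([[d['fx'],0,d['cx']],[0,d['fy'],d['cy']],[0,0,1]],float)
    n=cv2.undistortPoints(uv[:,None],K,np.array([d['k1'],0,0,0],float))[:,0]
    r=np.c_[n,np.ones(len(n))]@R; c=-R.T@t; z=np.broadcast_to(z,len(uv))
    return c+r*((z-c[2])/r[:,2])[:,None]
def w2px(d,P):
    K=np.array([[d['fx'],0,d['cx']],[0,d['fy'],d['cy']],[0,0,1]],float)
    return cv2.projectPoints(np.array(P,float).reshape(-1,1,3),np.array(d['rvec'],float),np.array(d['tvec'],float),K,np.array([d['k1'],0,0,0],float))[0][:,0]
E
python3 -c "
from h import *
for n in ('top','side'):
    snap(n,n+'0')
print(ctrl.get_obs())"
```

```text
{'t': 0.1, 'qpos': array([-1.36101975e+00,  4.23770074e-01,  1.63056396e+00, -1.51674938e-05,
        1.08857610e+00, -1.90066923e-02]), 'qvel': array([ 0.0007528 , -0.0030152 , -0.00183805, -0.00014181,  0.0009041 ,
       -0.00134364]), 'joint_torque': array([ 1.50857570e-03, -5.45611596e+01, -2.74325448e+01,  6.46621920e-02,
        1.87894364e-02, -1.98681153e-05]), 'ee_pos': array([ 141.66994983, -608.275314  ,  240.99536646]), 'orientation': array([-3.11975756e+00, -3.58450109e-01,  2.18013960e-04]), 'ft_force': array([-0.71309124, -0.17093714,  0.93476126]), 'moment': array([ 0.01241919,  0.01537366, -0.06093831]), 'grasp_force': 0.0, 'width': 87.7770126807719}
```

View pics/top0.png

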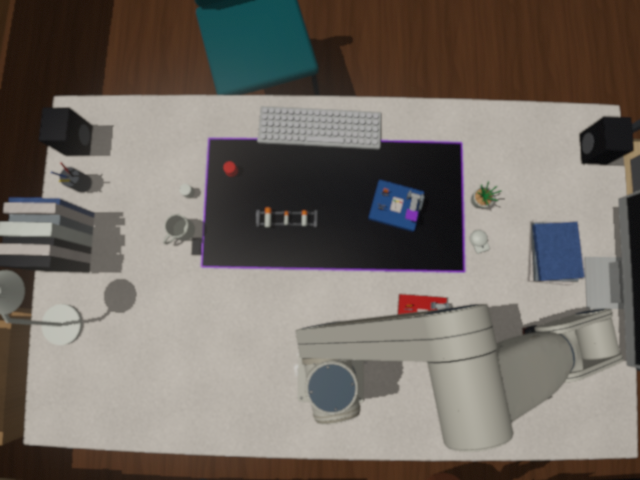

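View pics/side0.png

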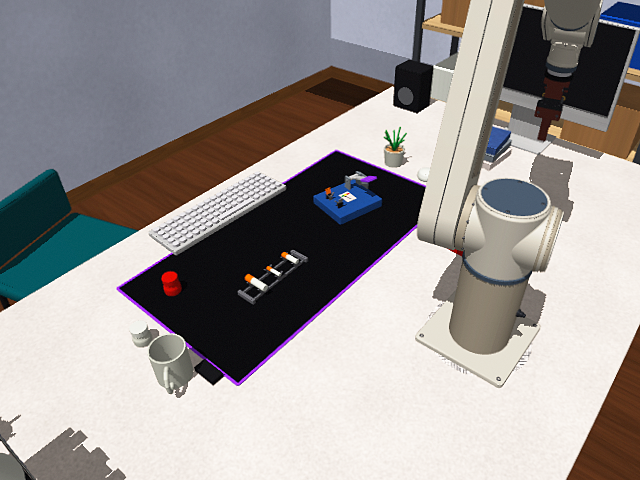

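The top view shows the rack near (287,218), with its cells at (268,217), (286,217) and (304,218). The blue tester is near (397,205), its orange terminal near (385,192) and its purple pad near (412,215). The side view agrees. I'll enlarge both areas.

```bash
python3 -c "
from h import *
im=cv2.imread('pics/top0.png')
a=cv2.resize(im[195:240,247:327],None,fx=8,fy=8,interpolation=cv2.INTER_CUBIC)[:288]
b=cv2.resize(im[172:237,360:440],None,fx=8,fy=8,interpolation=cv2.INTER_CUBIC)
cv2.imwrite('pics/crop.png',np.vstack([a[:,:640],b])[:].copy()[:800])
c=np.vstack([a,b]);c=cv2.resize(c,None,fx=.74,fy=.74);print(c.shape);cv2.imwrite('pics/crop.png',cv2.resize(np.hstack([cv2.copyMakeBorder(a,0,520-288,0,0,0),b]),(800,325)))
d=load('top0')
print(px2w(d,[(268,217),(286,217),(304,218),(397,205),(385,192),(412,215)],[26,26,26,30,64,97]).round(0))"
```

```text
(598, 474, 3)
[[ 501.  222.   26.]
 [ 502.  161.   26.]
 [ 500.   99.   26.]
 [ 549. -216.   30.]
 [ 586. -171.   64.]
 [ 503. -255.   97.]]
```

View pics/crop.png

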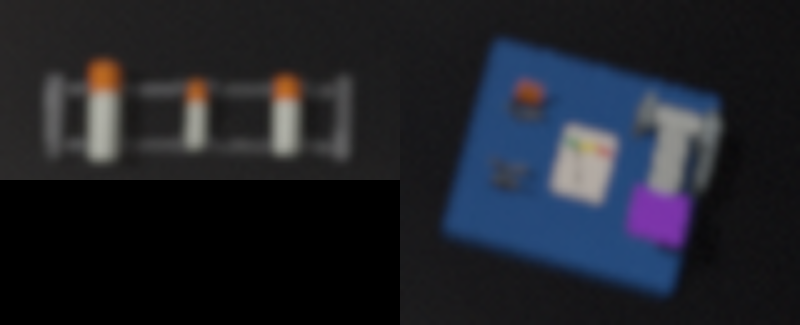

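AA is the right-hand cell, near (500,99), with its orange end towards +x. The tester's yaw is about -0.27. Next I'll work out the move to a spot above the rack.

```bash
cat >> h.py <<'E'
def go(target,yaw):
    """shift in tool axes (m) to target (world mm), then turn so tool x has world angle yaw (mod pi)"""
    o=ctrl.get_obs(); R=cv2.Rodrigues(o['orientation'])[0]
    cur=np.arctan2(R[1,0],R[0,0]); dt=-(yaw-cur); dt=(dt+np.pi/2)%np.pi-np.pi/2
    print('t',o['t'].__round__(2),'pos',o['ee_pos'].round(1),'toolx',R[:,0].round(3),'toolz',R[:,2].round(3),'yaw',round(cur,4),'q6',o['qpos'][5].round(2),'w',round(o['width'],1),'F',o['ft_force'].round(1))
    s=R.T@(np.array(target,float)-o['ee_pos'])/1000
    # also shift expressed after turn
    c,q=np.cos(dt),np.sin(dt); s2=np.array([[c,q,0],[-q,c,0],[0,0,1]])@s
    print('shift',s.round(4),'turn',round(dt,4),'shift if turned first',s2.round(4))
E
python3 -c "
from h import *
go((480,99,200),0)
snap('wrist','w0')
d=load('w0');R=cv2.Rodrigues(d['rvec'])[0];print('cam',-R.T@d['tvec'],R)
"
```

```text
t 0.1 pos [ 141.7 -608.3  241. ] toolx [0.974 0.227 0.   ] toolz [-0.     0.001 -1.   ] yaw 0.2288 q6 -0.02 w 87.8 F [-0.7 -0.2  0.9]
shift [ 0.4899 -0.6121  0.0418] turn 0.2288 shift if turned first [ 0.3383 -0.7072  0.0418]
cam [ 206.09244907 -593.15068423  382.85511291] [[ 2.26745067e-01 -9.73954114e-01 -2.40658616e-04]
 [-9.45274469e-01 -2.20127702e-01  2.40831835e-01]
 [-2.34612132e-01 -5.43799421e-02 -9.70566829e-01]]
```

>>> {"api": "arm_command", "payload": {"series": [{"linear": [0,0,0],"turn": 0.115},{"linear": [0,0,0],"turn": 0.114},{"linear": [0.0188,-0.0393,0.0],"turn": 0},{"linear": [0.0188,-0.0393,0.0],"turn": 0},{"linear": [0.0188,-0.0393,0.0],"turn": 0},{"linear": [0.0188,-0.0393,0.0],"turn": 0},{"linear": [0.0188,-0.0393,0.0],"turn": 0},{"linear": [0.0188,-0.0393,0.0],"turn": 0},{"linear": [0.0188,-0.0393,0.0],"turn": 0},{"linear": [0.0188,-0.0393,0.0],"turn": 0}]}}

```text
t: 1.15
ee_pos: [292.5, -292.7, 241.7]
orientation: [3.142, -0.001, 0.0]
ft_force: [1.1, 0.4, 0.8]
width: 87.6
grasp_force: 0.0
```

>>> {"api": "arm_command", "payload": {"series": [{"linear": [0.0188,-0.0393,0.0],"turn": 0},{"linear": [0.0188,-0.0393,0.0],"turn": 0},{"linear": [0.0188,-0.0393,0.0],"turn": 0},{"linear": [0.0188,-0.0393,0.0],"turn": 0},{"linear": [0.0188,-0.0393,0.005],"turn": 0},{"linear": [0.0188,-0.0393,0.005],"turn": 0},{"linear": [0.0188,-0.0393,0.01],"turn": 0},{"linear": [0.0188,-0.0393,0.01],"turn": 0},{"linear": [0.0188,-0.0393,0.01],"turn": 0},{"linear": [0.0188,-0.0393,0],"turn": 0}]}}

```text
t: 2.15
ee_pos: [479.9, 100.4, 200.3]
orientation: [3.141, 0.0, -0.004]
ft_force: [0.1, 0.3, 0.4]
width: 88.0
grasp_force: 0.0
```

>>> {"api": "arm_command", "payload": {"series": [{"linear": [0,0,0],"turn": 0},{"linear": [0,0,0],"turn": 0}]}}

```text
t: 2.35
ee_pos: [480.0, 99.3, 201.2]
orientation: [3.141, 0.003, -0.002]
ft_force: [-0.6, -0.4, -1.0]
width: 87.9
grasp_force: 0.0
```

```bash
python3 -c "
from h import *
go((500,99,150),0)
snap('wrist','w1')
"
```

```text
t 2.35 pos [480.   99.3 201.2] toolx [ 1.     0.002 -0.001] toolz [-0.001 -0.    -1.   ] yaw 0.0021 q6 1.75 w 87.9 F [-0.6 -0.4 -1. ]
shift [0.02   0.0003 0.0512] turn 0.0021 shift if turned first [0.02   0.0003 0.0512]
```

View pics/w1.png

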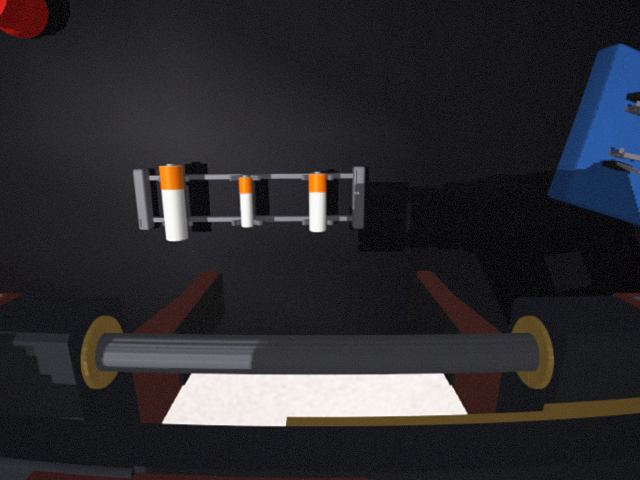

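The wrist view shows AA upright, from (317.5,173) at its orange end to (317.5,231), with its edges at columns 308 and 328.

```bash
python3 -c "
from h import *
d=load('w1')
im=cv2.cvtColor(cv2.imread('pics/w1.png'),cv2.COLOR_BGR2HSV)
m=((im[...,2]>150)&(np.arange(480)[:,None]>150)&(np.arange(480)[:,None]<250)&(np.arange(640)>285)&(np.arange(640)<345)).astype(np.uint8)
r=cv2.minAreaRect(np.argwhere(m)[:,::-1].astype(np.float32));print(r)
print(px2w(d,cv2.boxPoints(r),[26]*4).round(1))
print(px2w(d,[r[0],(317.5,173),(317.5,231.5)],[26,26,26]).round(1))
"
```

```text
((311.37225341796875, 201.06468200683594), (56.59397888183594, 59.29459762573242), 6.842773914337158)
[[479.9 131.7  26. ]
 [530.6 124.7  26. ]
 [525.   77.3  26. ]
 [473.9  82.5  26. ]]
[[502.8 104.   26. ]
 [526.6  98.8  26. ]
 [476.   98.7  26. ]]
```

>>> {"api": "arm_command", "payload": {"series": [{"linear": [0.007,0.0002,0.02],"turn": 0.002},{"linear": [0.007,0.0002,0.02],"turn": 0},{"linear": [0.007,0,0.02],"turn": 0},{"linear": [0,0,0.02],"turn": 0},{"linear": [0,0,0.02],"turn": 0},{"linear": [0,0,0.01],"turn": 0},{"linear": [0,0,0],"turn": 0},{"linear": [0,0,0],"turn": 0}], "jaw": -0.27}}

```text
t: 3.2
ee_pos: [501.4, 97.6, 92.2]
orientation: [-3.142, 0.005, -0.0]
ft_force: [0.2, 0.2, -0.1]
width: 32.4
grasp_force: 0.0
```

```bash
python3 -c "
from h import *
go((501,98.8,29),0)
"
```

```text
t 3.2 pos [501.4  97.6  92.2] toolx [ 1.    -0.003  0.   ] toolz [ 0.  0. -1.] yaw -0.0031 q6 1.74 w 32.4 F [ 0.2  0.2 -0.1]
shift [-0.0005 -0.0012  0.0632] turn -0.0031 shift if turned first [-0.0005 -0.0012  0.0632]
```

>>> {"api": "arm_command", "payload": {"series": [{"linear": [0,-0.0006,0.015],"turn": -0.002},{"linear": [0,0,0.015],"turn": 0},{"linear": [0,0,0.015],"turn": 0},{"linear": [0,0,0.01],"turn": 0},{"linear": [0,0,0.007],"turn": 0},{"linear": [0,0,0],"turn": 0},{"linear": [0,0,0],"turn": 0}]}}

```text
t: 3.9
ee_pos: [501.6, 98.9, 30.1]
orientation: [-3.142, 0.0, -0.001]
ft_force: [-0.6, -0.2, -0.5]
width: 32.1
grasp_force: 0.0
```

>>> {"api": "arm_command", "payload": {"series": [{"linear": [0,0,0],"turn": 0},{"linear": [0,0,0],"turn": 0},{"linear": [0,0,0],"turn": 0},{"linear": [0,0,0],"turn": 0},{"linear": [0,0,0],"turn": 0},{"linear": [0,0,0],"turn": 0}], "jaw": -1}}

```text
t: 4.5
ee_pos: [501.6, 99.1, 30.0]
orientation: [-3.141, 0.0, -0.001]
ft_force: [0.6, 3.5, 5.1]
width: 13.8
grasp_force: 30.0
```

```bash
python3 -c "
from h import *
go((501,98.8,29),0)
"
```

```text
t 4.5 pos [501.6  99.1  30. ] toolx [ 1.    -0.     0.001] toolz [ 0.001  0.    -1.   ] yaw -0.0002 q6 1.74 w 13.8 F [0.6 3.5 5.1]
shift [-0.0006  0.0003  0.001 ] turn -0.0002 shift if turned first [-0.0006  0.0003  0.001 ]
```

>>> {"api": "arm_command", "payload": {"series": [{"linear": [0,0,-0.02],"turn": 0},{"linear": [0,0,-0.04],"turn": 0},{"linear": [0,0,-0.04],"turn": 0},{"linear": [0,0.02,-0.04],"turn": 0},{"linear": [-0.005,0.04,-0.02],"turn": 0},{"linear": [-0.005,0.04,-0.02],"turn": 0},{"linear": [-0.005,0.04,-0.02],"turn": 0},{"linear": [-0.005,0.04,0],"turn": 0},{"linear": [0,0.04,0],"turn": 0},{"linear": [0,0.04,0],"turn": 0}]}}

```text
t: 5.5
ee_pos: [480.5, -163.0, 229.8]
orientation: [3.141, -0.001, -0.0]
ft_force: [0.8, 0.1, -0.0]
width: 13.5
grasp_force: 30.0
```

>>> {"api": "arm_command", "payload": {"series": [{"linear": [0,0.03,0],"turn": 0},{"linear": [0,0,0],"turn": 0.1},{"linear": [0,0,0],"turn": 0.1},{"linear": [0,0,0],"turn": 0.067},{"linear": [0,0,0],"turn": 0},{"linear": [0,0,0],"turn": 0}]}}

```text
t: 6.1
ee_pos: [480.9, -191.2, 229.4]
orientation: [3.114, -0.416, -0.001]
ft_force: [0.1, 0.4, -0.8]
width: 14.0
grasp_force: 30.0
```

```bash
python3 -c "
from h import *
go((562,-168,200),-.267)
snap('wrist','w2')
"
```

```text
t 6.1 pos [ 480.9 -191.2  229.4] toolx [ 0.965 -0.262 -0.001] toolz [-0.001  0.    -1.   ] yaw -0.2654 q6 1.44 w 14.0 F [ 0.1  0.4 -0.8]
shift [ 0.0722 -0.0437  0.0293] turn 0.0016 shift if turned first [ 0.0721 -0.0438  0.0293]
```

View pics/w2.png

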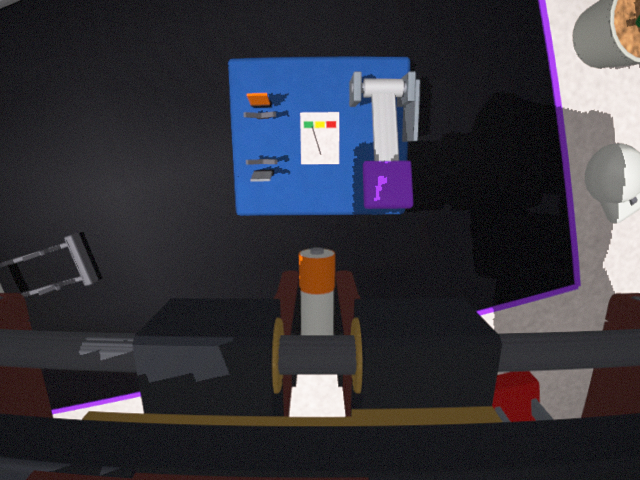

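The wrist view shows AA held with its orange end ahead. The tester's top runs from (230,58) to (413,214), the orange terminal is at (259,99), the grey one at (261,176), and the pad is centred at (388,185). I'll enlarge this part.

```bash
python3 -c "
from h import *
im=cv2.imread('pics/w2.png')
cv2.imwrite('pics/w2c.png',cv2.resize(im[50:225,220:430],None,fx=3.4,fy=3.4,interpolation=cv2.INTER_CUBIC))
"
```

```text
(no output)
```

View pics/w2c.png

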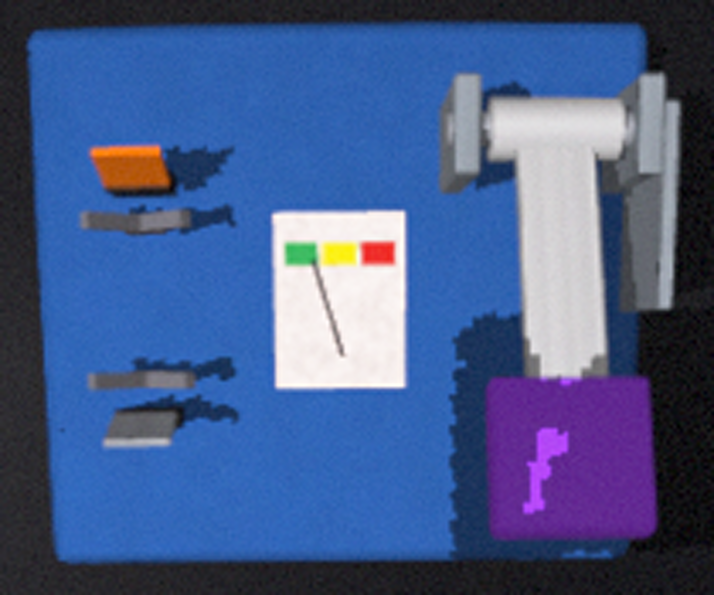

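```bash
python3 -c "
from h import *
d=load('w2')
p=lambda *a:[(x/3.4+220,y/3.4+50) for x,y in a]
def show(n,pts,z):
    P=px2w(d,p(*pts),z);m=P.mean(0);v=P[0]-P[-1];print(n,P[:,:2].round(1).tolist(),'mid',m.round(1),'len',np.linalg.norm(v).round(1),'ang',np.arctan2(v[1],v[0]).round(3))
show('left',[(28,30),(55,562)],30)
show('top',[(28,30),(647,25)],30)
show('diag',[(647,25),(55,562)],30)
show('term',[(127.5,148),(137,443)],64)
show('rest',[(136,213),(141,377)],54)
show('card',[(340,211),(341,388)],30)
show('pad',[(570,378),(572,538)],97)
show('padw',[(488,460),(656,460)],97)
show('hinge',[(472,130),(640,128)],70)
"
```

```text
left [[639.5, -154.8], [506.8, -119.8]] mid [ 573.2 -137.3   30. ] len 137.3 ang -0.258
top [[639.5, -154.8], [599.6, -306.9]] mid [ 619.6 -230.9   30. ] len 157.2 ang 1.314
diag [[599.6, -306.9], [506.8, -119.8]] mid [ 553.2 -213.4   30. ] len 208.8 ang -1.11
term [[598.9, -174.6], [533.1, -156.9]] mid [ 566.  -165.8   64. ] len 68.1 ang -0.263
rest [[585.7, -171.1], [548.0, -161.0]] mid [ 566.9 -166.1   54. ] len 39.0 ang -0.264
card [[575.2, -219.5], [531.4, -207.9]] mid [ 553.3 -213.7   30. ] len 45.3 ang -0.258
pad [[523.4, -255.8], [489.5, -248.6]] mid [ 506.4 -252.2   97. ] len 34.6 ang -0.211
padw [[510.9, -234.7], [501.4, -270.1]] mid [ 506.2 -252.4   97. ] len 36.7 ang 1.31
hinge [[581.0, -251.6], [571.9, -288.8]] mid [ 576.5 -270.2   70. ] len 38.3 ang 1.328
```

```bash
python3 -c "
from h import *
go((566.3,-165.8,100),-.262)
d=load('w2');o=ctrl.get_obs();R=cv2.Rodrigues(o['orientation'])[0]
for x,z in ((25,-4),(25,3.3),(25,-11)): print(w2px(d,o['ee_pos']+R@np.array([x,0,-z])).round(1))
"
```

```text
t 6.15 pos [ 481.  -191.2  229.5] toolx [ 0.965 -0.262 -0.001] toolz [-0.001  0.    -1.   ] yaw -0.2654 q6 1.44 w 13.6 F [-0.1  0.5 -0. ]
shift [ 0.0757 -0.0469  0.1294] turn -0.0034 shift if turned first [ 0.0759 -0.0466  0.1294]
[[317.8 252.5]]
[[317.8 257.6]]
[[317.7 248.1]]
```

>>> {"api": "arm_command", "payload": {"series": [{"linear": [0.025,-0.015,0.02],"turn": -0.003},{"linear": [0.025,-0.0157,0.03],"turn": 0},{"linear": [0.0257,-0.016,0.03],"turn": 0},{"linear": [0,0,0.03],"turn": 0},{"linear": [0,0,0.02],"turn": 0},{"linear": [0,0,0],"turn": 0},{"linear": [0,0,0],"turn": 0}]}}

```text
t: 6.85
ee_pos: [566.5, -165.9, 99.8]
orientation: [-3.114, 0.412, 0.001]
ft_force: [-0.4, -0.4, 0.4]
width: 14.2
grasp_force: 30.0
```

```bash
python3 -c "
from h import *
go((566.3,-165.8,55.5),-.262)
"
```

```text
t 6.85 pos [ 566.5 -165.9   99.8] toolx [ 0.966 -0.26  -0.001] toolz [-0.001  0.    -1.   ] yaw -0.2634 q6 1.53 w 14.2 F [-0.4 -0.4  0.4]
shift [-0.0002 -0.      0.0443] turn -0.0014 shift if turned first [-0.0002 -0.      0.0443]
```

>>> {"api": "arm_command", "payload": {"series": [{"linear": [0,0,0.012],"turn": 0},{"linear": [0,0,0.012],"turn": 0},{"linear": [0,0,0.008],"turn": 0},{"linear": [0,0,0.005],"turn": 0},{"linear": [0,0,0.004],"turn": 0},{"linear": [0,0,0.002],"turn": 0},{"linear": [0,0,0],"turn": 0},{"linear": [0,0,0],"turn": 0}]}}

```text
t: 7.65
ee_pos: [566.7, -165.9, 56.8]
orientation: [3.114, -0.414, 0.0]
ft_force: [-0.6, 0.4, -0.4]
width: 13.6
grasp_force: 30.0
```

```bash
python3 -c "
from h import *
go((566.3,-165.8,56),-.262)
snap('wrist','w3');im=cv2.imread('pics/w3.png');cv2.imwrite('pics/w3.png',im[60:360,160:560])
"
```

```text
t 7.65 pos [ 566.7 -165.9   56.8] toolx [ 0.965 -0.261  0.   ] toolz [ 0. -0. -1.] yaw -0.264 q6 1.53 w 13.6 F [-0.6  0.4 -0.4]
shift [-0.0004 -0.      0.0008] turn -0.002 shift if turned first [-0.0004 -0.      0.0008]
```

View pics/w3.png

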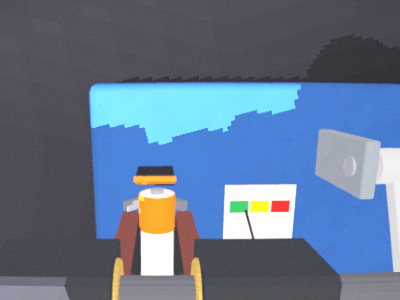

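The crop shows the cell's orange end at (157,205), lying between the rests just short of the orange terminal at (155,178), with no contact force. I'll lower it 1 mm more and release.

>>> {"api": "arm_command", "payload": {"series": [{"linear": [0,0,0.0008],"turn": 0},{"linear": [0,0,0],"turn": 0}]}}

```text
t: 7.9
ee_pos: [566.9, -165.8, 56.4]
orientation: [-3.114, 0.414, -0.001]
ft_force: [-0.5, 1.8, 4.9]
width: 13.5
grasp_force: 30.0
```

>>> {"api": "arm_command", "payload": {"series": [{"linear": [0,0,0],"turn": 0},{"linear": [0,0,0],"turn": 0},{"linear": [0,0,0],"turn": 0},{"linear": [0,0,0],"turn": 0}], "jaw": -0.4}}

```text
t: 8.3
ee_pos: [566.5, -166.1, 55.7]
orientation: [3.114, -0.414, -0.0]
ft_force: [-0.3, 1.1, -0.5]
width: 26.5
grasp_force: 0.0
```

>>> {"api": "arm_command", "payload": {"series": [{"linear": [0,0,-0.01],"turn": 0},{"linear": [0,0,-0.02],"turn": 0},{"linear": [0,0,-0.03],"turn": 0},{"linear": [0,0,-0.04],"turn": 0},{"linear": [-0.035,0.025,-0.02],"turn": 0},{"linear": [-0.04,0.03,0],"turn": 0},{"linear": [-0.04,0.03,0],"turn": 0},{"linear": [0,0,0],"turn": 0},{"linear": [0,0,0],"turn": 0}]}}

```text
t: 9.2
ee_pos: [433.0, -218.6, 176.8]
orientation: [3.113, -0.417, 0.002]
ft_force: [-0.4, -0.2, -0.8]
width: 26.5
grasp_force: 0.0
```

```bash
python3 -c "
from h import *
d=snap('wrist','w4')
c,s=np.cos(-.262),np.sin(-.262);O=np.array([553.2,-213.6,0])
T=lambda x,y,z:O+[c*x-s*y,s*x+c*y,z]
go(T(-37,-50,150),-.262)
u,v=w2px(d,T(0,0,30))[0];u,v=int(u),int(v);print(u,v)
cv2.imwrite('pics/w4c.png',cv2.resize(d['frame'][max(v-110,0):v+110,max(u-130,0):u+130],None,fx=2.7,fy=2.7,interpolation=cv2.INTER_CUBIC))
"
```

```text
t 9.25 pos [ 434.1 -218.5  176.8] toolx [ 0.965 -0.262  0.002] toolz [ 0.002 -0.001 -1.   ] yaw -0.2651 q6 1.34 w 26.3 F [ 0.3  0.2 -0.2]
shift [0.0767 0.0142 0.0269] turn -0.0031 shift if turned first [0.0767 0.0145 0.0269]
267 83
```

View pics/w4c.png

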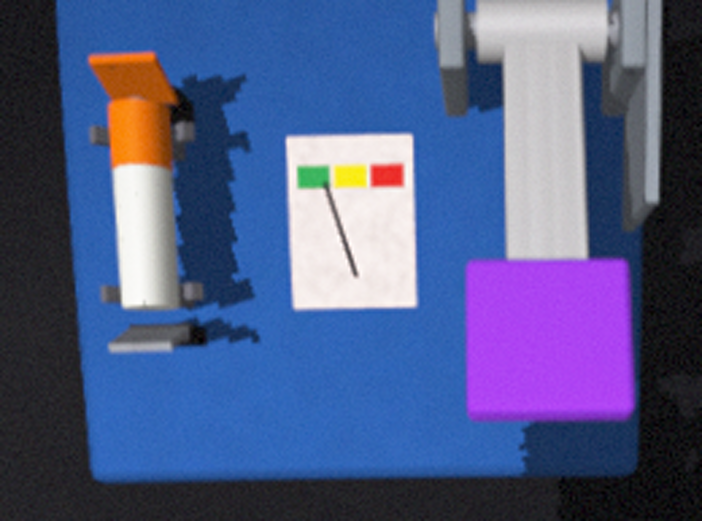

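The cell is seated, with its orange end against the orange terminal. Next I'll close the fingers and go above the pad.

>>> {"api": "arm_command", "payload": {"series": [{"linear": [0.025,0.005,0],"turn": -0.003},{"linear": [0.025,0.005,0],"turn": 0},{"linear": [0.0247,0.0045,0.01],"turn": 0},{"linear": [0,0,0.015],"turn": 0},{"linear": [0,0,0.015],"turn": 0},{"linear": [0,0,0],"turn": 0},{"linear": [0,0,0],"turn": 0}], "jaw": -1}}

```text
t: 9.95
ee_pos: [501.7, -250.8, 135.5]
orientation: [-3.114, 0.408, 0.002]
ft_force: [-0.5, 0.5, 1.3]
width: 0.5
grasp_force: 0.0
```

```bash
python3 -c "
from h import *
c,s=np.cos(-.262),np.sin(-.262);O=np.array([553.2,-213.6,0])
T=lambda x,y,z:O+[c*x-s*y,s*x+c*y,z]
go(T(-39,-50,85),-.262)
"
```

```text
t 9.95 pos [ 501.7 -250.8  135.5] toolx [ 0.966 -0.258 -0.001] toolz [-0.001  0.001 -1.   ] yaw -0.2605 q6 1.35 w 0.5 F [-0.5  0.5  1.3]
shift [0.0012 0.0008 0.0505] turn 0.0015 shift if turned first [0.0012 0.0008 0.0505]
```

>>> {"api": "arm_command", "payload": {"series": [{"linear": [0.0005,0.0005,0.008],"turn": 0},{"linear": [0,0,0.008],"turn": 0},{"linear": [0,0,0.008],"turn": 0},{"linear": [0,0,0.006],"turn": 0},{"linear": [0,0,0.006],"turn": 0},{"linear": [0,0,0.006],"turn": 0},{"linear": [0,0,0.003],"turn": 0},{"linear": [0,0,0],"turn": 0},{"linear": [0,0,0],"turn": 0}]}}

```text
t: 10.85
ee_pos: [501.8, -251.9, 90.9]
orientation: [-3.115, 0.409, 0.001]
ft_force: [-3.9, 1.0, 5.6]
width: 0.7
grasp_force: 2.4
```

>>> {"api": "arm_command", "payload": {"series": [{"linear": [0,0,0.003],"turn": 0},{"linear": [0,0,0.002],"turn": 0},{"linear": [0,0,0],"turn": 0},{"linear": [0,0,0],"turn": 0}]}}

```text
t: 11.25
ee_pos: [502.0, -252.0, 86.2]
orientation: [-3.115, 0.409, 0.0]
ft_force: [-3.6, 1.0, 5.8]
width: 0.3
grasp_force: 2.8
```

```bash
python3 -c "
from h import *
c,s=np.cos(-.262),np.sin(-.262);O=np.array([553.2,-213.6,0])
T=lambda x,y,z:O+[c*x-s*y,s*x+c*y,z]
go(T(-39,-50,85),-.262)
F=[];Z=[]
for i in range(2):
    d=snap('side','s%d'%i);o=ctrl.get_obs();F.append(o['ft_force']);Z.append(o['ee_pos'][2])
print(np.mean(F,0),np.mean(Z))
u,v=w2px(d,T(0,-50,66))[0].astype(int)
print(u,v,w2px(d,[T(-43,-68,66),T(-43,-32,66),T(-25,-68,66),T(-61,-68,66)]).round(1)-[u-50,v-38])
cv2.imwrite('pics/s1c.png',cv2.resize(d['frame'][v-38:v+37,u-50:u+50],None,fx=8,fy=8,interpolation=cv2.INTER_CUBIC))
"
```

```text
t 11.25 pos [ 502.  -252.    86.2] toolx [ 0.966 -0.258 -0.   ] toolz [-0.  0. -1.] yaw -0.2613 q6 1.35 w 0.3 F [-3.6  1.   5.8]
shift [ 0.0005 -0.0003  0.0012] turn 0.0007 shift if turned first [ 0.0005 -0.0003  0.0012]
[-3.97649005 -0.29252296  4.95591798] 86.20080907471191
360 181 [[63.6 42.9]
 [54.2 46.9]
 [59.8 40.2]
 [67.4 45.6]]
```

View pics/s1c.png

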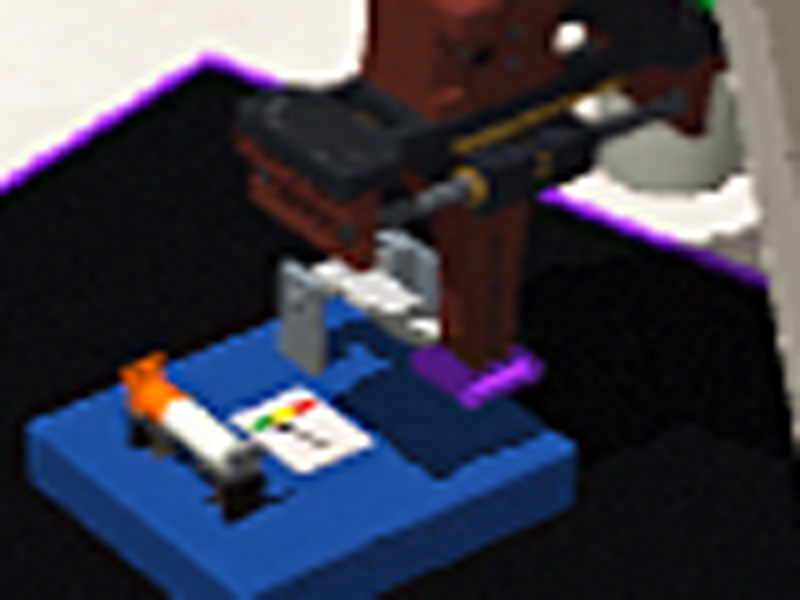

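The side crop shows the pad (purple, near (480,375)) almost level under the fingers, and the cell still in the cradle. The tips are at 67.2 mm and level is 66, so I'll go down 1 mm more and hold.

>>> {"api": "arm_command", "payload": {"series": [{"linear": [0,0,0.001],"turn": 0},{"linear": [0,0,0],"turn": 0},{"linear": [0,0,0],"turn": 0},{"linear": [0,0,0],"turn": 0},{"linear": [0,0,0],"turn": 0}]}}

```text
t: 11.85
ee_pos: [502.0, -251.9, 85.3]
orientation: [3.115, -0.409, -0.0]
ft_force: [-4.9, 0.9, 5.4]
width: 0.1
grasp_force: 3.1
```

```bash
python3 -c "
from h import *
print(ctrl.close_job())"
```

```text
the job is handed in; nothing more can be done
None
```

I handed in the job at about 12 s: the AA cell lies released in the cradle with its orange end at the orange terminal, and the closed fingers hold the paddle about level (fingertips at 66.3 mm, level is 66 mm).

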